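# Clear a jammed ink cartridge from the feed chute

## Robot

A 7-joint arm with a two-finger parallel gripper is mounted at the origin on the work surface. World frame = base frame: x ahead of the robot, y to its left, z up, the work surface at z = 0. Lengths are in m, angles in rad, forces in N, time in s.
With the tool pointing down it reaches from about 0.4 to 0.75 m from the base axis. Payload 19.5 kg.
Tool frame: the origin (TCP) lies on the front face of the gripper's body, between the roots of the fingers; the fingertips stand 73 mm ahead of it and the grasp point (between the pads) lies 54 mm ahead of it; z points along the fingers, y is the line along which they close (so a half turn about z gives the same grasp; the last joint's range is limited). The gripper opens to 85 mm and grips with 20 to 120 N. Pads are 22 mm wide; open, the fingers measure 114 mm over their backs; the gripper's body (76 mm by 85 mm) begins 54 mm behind the grasp point. The pads swing forward as they close: fully open they stand 13 mm farther back than shut.
Start: joints at [1.091, 0.707, -0.028, 1.485, 0.022, 0.951, -0.075], TCP at [0.244, -0.521, 0.304] pointing down, gripper open.
Joint ranges: [-2.71, 2.71], [-0.32, 2.16], [-1.57, 1.52], [0, 2.45], [-1.46, 4.6], [0, 2.02], [-2.83, 2.83]. Speed limits (rad/s): [1.89, 1.89, 2.57, 2.57, 3.01, 3.01, 3.01].

## Interface

Orientations are given as a unit quaternion [w, x, y, z].
In Python, from workcell import monitor, viewer, manip gives the robot as it stands.
- The arm moves only by the tool play_rows, never from a script. Its argument "increments" is a list of rows, each a list of 3 entries, a list of its own where there are three numbers: the shift along the tool's x, y, z in mm, then the turn, a rotation vector about the tool's x, y, z in degrees, then the closure, from 0 (fully open) to 1 (shut). In form: [[[tx, ty, tz], [wx, wy, wz], jaw], ...]. A call has 1 to 12 rows; each row shifts and turns the commanded pose from where the row before left it, along the tool's axes as they then stand; what a row does not reach is not made up. A row lasts 1/12 s, in which the tool goes at most 41.7 mm and 7.16 degrees, less where a joint would pass 70% of its speed; a pose out of reach is approached as far as the arm can. A call with a gripper value outside its range is refused whole. The fingers move at their own pace and stop on an object; the grip force is fixed at half the most. Time passes only in rows, so rows that do not move let the fingers close. It gives the time, the measured TCP pose, the force, the opening and the grip force at its end, in the units of the state.
- monitor.read_state(): the state, without advancing time (a new reading comes with each control period).
- viewer.grab_frame(name): name is "side" or "top"; returns a dict with "frame" (420x560x3 uint8, blue, green, red), "fov_y" (degrees; the focal length in pixels is half the picture's height over the tangent of half this angle, whatever the lens; pixels are square), "cx", "cy" (the principal point, pixels), "rvec" (rotation vector, rad) and "tvec" (3), from world to camera coordinates, as OpenCV has them. Camera axes: x right, y down, z forward; pixel columns grow to the right and rows downward; lengths in m; the calibration is good to about 2 mm. A picture is of the moment at which its call begins. There is no depth.
- manip.hand_in(): hands the job in; it is judged then, once.
The state is a dict: "t": time; "joint_positions": joint angles; "qd": joint speeds; "joint_efforts": joint torques, N m; "eef_pos": TCP position; "ee_rot": TCP orientation; "force": force on the tool from outside, world axes, zero at the start; "wrist_torque": the same for the moment, N m; "grip_width": opening from 0.0 (shut) to 1.0 (fully open); "grasp_force": force on a finger pad.
Only numpy, scipy, OpenCV 4.12 (cv2) and the standard library are available. Lean on these libraries where they do the work, as an engineer would, in place of code of your own. Each camera call takes 0.05 s, during which the arm holds its last target. There are 200 camera calls.

## Task

The blue ink cartridge has jammed in the narrow throat of the sloping feed chute. Nudge it back up the chute until it is out from between the cheeks, lift it out and stand it upright in the red tray, letting go of it there without dropping it; leave the black cartridge and the other things on the bench where they are.

Things in the scene. Friction and masses are not known exactly. Their poses are not given: they have to be found in the camera images.
- chute: fixed grey feed chute sloping at 22 deg on a level foot. Its frame slopes too: x points UP the slope, y across, z square to its floor. Origin: on the black rubber floor, mid-width, at the downhill face of the red stop bar (25 mm high) that closes the upper end. From x = -94 mm to 0 it is open above, with rims only 10 mm high at y = +-37 to 47. A part left on the rubber stays put.
- throat_top (a point): floor point, mid-width, where the throat ends and the open part begins (x = -94 in the chute frame, same axes). The throat runs from here 106 mm down the slope: two cheeks 45 mm high, inner faces 56 mm apart, undercut to 74 mm wide below z = 8.5, so the cartridge's foot is held under them: it cannot be lifted there, and fingers do not fit beside its body.
- magazine_foot (a point): floor point, mid-width, at the front of the magazine (chute axes), 15 mm uphill of the stop's face. The magazine, 92 mm wide, 70 deep, 180 high, solid to the touch, stands square to the sloping floor and so overhangs the open part: work there with the tool tilted about 22 to 40 deg from vertical, fingers pointing down and up-chute.
- chute_low_end (a point): floor point, mid-width, at the chute's open lower end, 215 mm down the slope from the stop, about 40 mm above the bench (chute axes). The last 15 mm lie below the throat.
- cartridge: jammed cartridge: BLUE body 58 (x) x 40 (y) mm from z = 5 to 53, on a black foot 72 x 70 x 5. Origin: centre of underside; x up-chute. Starts 125 to 155 mm down from the stop; out of the throat when its origin is under 58 mm from it, touches it at 36. About 0.13 kg; 1 to 3 N low on the body's downhill end slides it; pushed high it may tip. Grip its 40 mm width above the rims.
- red_tray: fixed open RED tray, 140 x 140 mm, 22 mm high, walls and floor 4 mm; origin at the centre of its underside. The destination. It and the grey tray swap places.
- grey_tray: a GREY tray of the same size, holding the black cartridge; not the destination
- good_cartridge: the same kind of cartridge with a BLACK body and white labels, standing upright in the grey tray; to be left alone; origin at the centre of its underside
- screwdriver: blue-handled screwdriver lying on the bench, a bystander
- board: green circuit board, 90 x 90 mm, lying on the bench, a bystander
- gear: small white plastic gear, 45 mm across, 24 mm high, a bystander
- cleaner: white bottle, 52 mm across, 130 mm high, a bystander
There are look-alikes about, which are no part of the job. Leave any green look-alike of the cartridge alone. Several things have the shape of the red_tray; the one meant has the colours described above.

How it is judged:
By the outcome, as a careful person would: the job done as asked, in the order asked, and still so for the second after the job is handed in, with the robot touching nothing.
It also fails if it takes over 54 s, if anything falls off the work surface, if the arm or the gripper's body presses on something with over 40 N, if the wrist force passes 120 N, or if a joint passes its speed limit or range.

## Working session

There is one attempt and no reset: what is moved stays moved. The work goes in short steps, Python scripts to look and compute and a tool call to move; the robot and the scene stay as the last step left them, time stands still between calls to the robot, and variables do not carry over. Pictures are saved under pics/ and viewed, at most 10 in all, crops included, and the job is handed in when it is done.

Besides the shell and the picture viewer there is one more tool, called after ">>>" as a command line: name --argument value ..., lists and objects as JSON in quotes. play_rows: Moves the arm, as the interface text tells. Its arguments: {"type":"object","properties":{"increments":{"type":"array","items":{"type":"array"}}},"required":["increments"]}

```bash
mkdir -p pics; ls; python3 - <<'E'
from workcell import monitor, viewer
import cv2,numpy as np
s=monitor.read_state();print({k:np.round(v,3) for k,v in s.items()})
for n in("side","top"):
    f=viewer.grab_frame(n);cv2.imwrite(f"pics/{n}0.png",f["frame"])
    R=cv2.Rodrigues(np.array(f["rvec"]))[0];print(n,f["fov_y"],f["cx"],f["cy"],-R.T@np.array(f["tvec"]).ravel(),R.round(3).tolist())
E
```

```text
pics
{'t': np.float64(0.0), 'joint_positions': array([ 1.091,  0.707, -0.028,  1.485,  0.022,  0.951, -0.076]), 'qd': array([-0.001, -0.001,  0.   , -0.001,  0.001, -0.   ,  0.   ]), 'joint_efforts': array([ 3.0000e-03, -8.8318e+01,  1.2350e+00, -2.3616e+01,  1.7000e-02,
        7.0000e-03,  0.0000e+00]), 'eef_pos': array([ 0.244, -0.521,  0.303]), 'ee_rot': array([-0.001,  0.976,  0.217, -0.   ]), 'force': array([ 0.186, -0.115, -0.631]), 'wrist_torque': array([-0.014, -0.082, -0.002]), 'grasp_force': np.float64(0.0), 'grip_width': np.float64(1.001)}
side 50.246501778561836 282.99421312021644 209.96257394432178 [0.22910257 1.09105399 0.72569346] [[-0.969, -0.245, -0.02], [-0.1, 0.465, -0.88], [0.224, -0.851, -0.475]]
top 54.66730133364691 281.5391971219912 213.25170401327756 [ 0.32426221 -0.03596435  1.08922087] [[0.095, -0.995, 0.002], [-0.975, -0.094, -0.199], [0.199, 0.017, -0.98]]
```

View pics/side0.png

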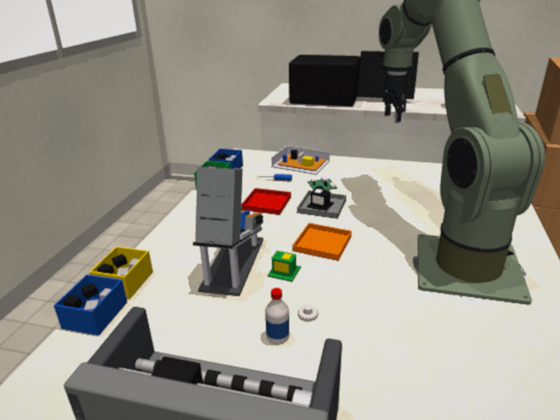

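View pics/top0.png

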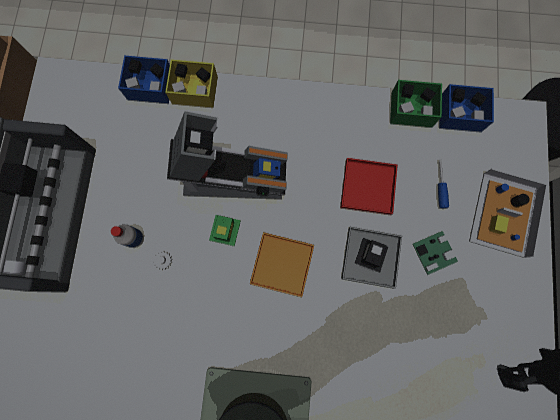

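The side view has the magazine at (220,205) and the chute running to its right. The top view has the chute from the magazine (195,145) to its low end (285,170), the red tray at (369,186) and the grey tray at (372,257). I'll zoom in on the chute.

```bash
python3 - <<'E'
import cv2,numpy as np
a=cv2.imread("pics/top0.png")[105:205,160:295];b=cv2.imread("pics/side0.png")[155:300,185:285]
cv2.imwrite("pics/c0.png",np.hstack([cv2.resize(a,(405,300),interpolation=2),cv2.resize(b,(390,566),interpolation=2)[:300*1]]) if 0 else cv2.resize(a,(790,585),interpolation=2))
cv2.imwrite("pics/c1.png",cv2.resize(b,(400,580),interpolation=2))
E
```

```text
(no output)
```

View pics/c0.png

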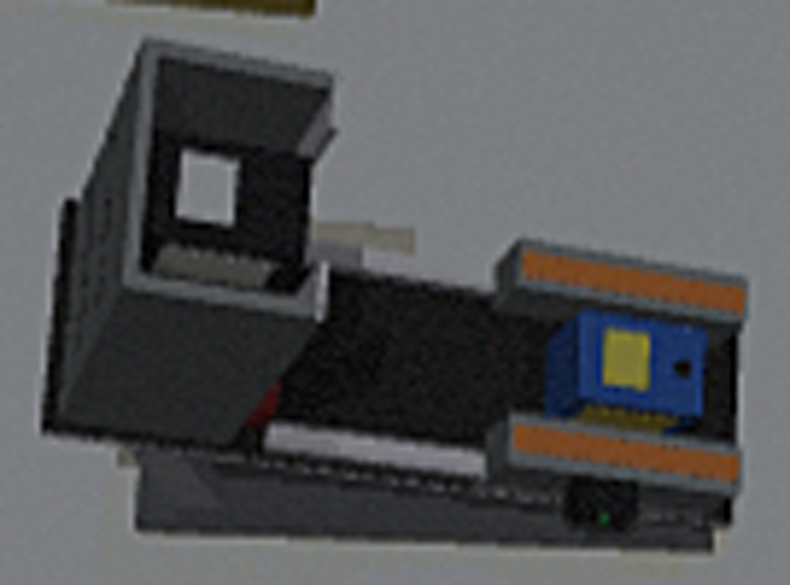

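View pics/c1.png

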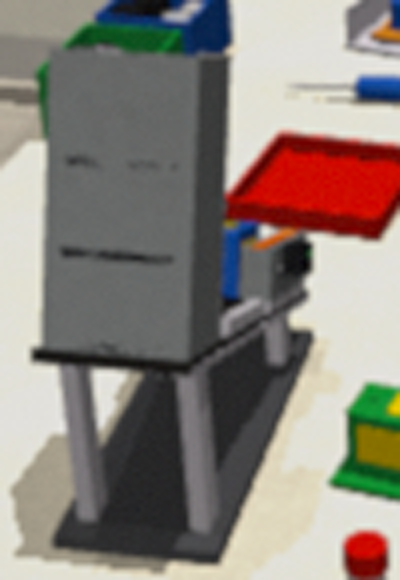

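The crops show the blue cartridge deep in the throat near the low end, with its body top at about (264,165) in the top view and the orange-striped cheeks either side. Next I'll localise the strips, cartridge and tray.

```bash
cat >h.py <<'E'
import cv2,numpy as np
from scipy.spatial.transform import Rotation as Ro
from workcell import monitor, viewer
S,C=np.sin(np.radians(22)),np.cos(np.radians(22))
class Cam:
    def __init__(s,n):
        f=viewer.grab_frame(n);s.im=f["frame"];s.R=cv2.Rodrigues(np.array(f["rvec"]))[0];s.t=np.array(f["tvec"]).ravel()
        s.f=210/np.tan(np.radians(f["fov_y"]/2));s.c=np.array([f["cx"],f["cy"]]);s.o=-s.R.T@s.t
    def ray(s,u): d=s.R.T@np.r_[(np.array(u)-s.c)/s.f,1]; return d
    def on(s,u,z): d=s.ray(u); return s.o+d*(z-s.o[2])/d[2]
    def px(s,p): q=s.R@np.array(p)+s.t; return q[:2]/q[2]*s.f+s.c
    def mask(s,lo,hi,box):
        m=cv2.inRange(cv2.cvtColor(s.im,cv2.COLOR_BGR2HSV),lo,hi);k=np.zeros_like(m);x0,y0,x1,y1=box;k[y0:y1,x0:x1]=255;return m&k
def blobs(m,a=20):
    n,l,st,ce=cv2.connectedComponentsWithStats(m)
    return [(st[i],ce[i],np.argwhere(l==i)[:,::-1]) for i in range(1,n) if st[i][4]>=a]
def chute(): return np.load("chute.npz") 
def cw(p): c=chute(); return c["o"]+c["R"]@np.array(p)/1000   # chute mm -> world
def rows(p,R,N):
    s=monitor.read_state();P=np.array(s["eef_pos"]);Q=Ro.from_quat(np.roll(s["ee_rot"],-1))
    w=(Q.inv()*R).as_rotvec()/N;d=Q.inv().apply(np.array(p)-P)
    M=sum(Ro.from_rotvec(w*k).as_matrix() for k in range(N))
    print("N",N,"v mm",(np.linalg.solve(M,d)*1000).round(2),"w deg",np.degrees(w).round(3))
E
python3 - <<'E'
from h import *
T=Cam("top")
b=blobs(T.mask((5,80,60),(20,255,255),(235,140,295,200)))
pts=[]
for st,ce,p in b:
    (c,wh,a)=cv2.minAreaRect(p.astype(np.float32)); print("orange",st,ce,c,wh,a); pts.append(ce)
    d=cv2.fitLine(p.astype(np.float32),2,0,.01,.01).ravel()[:2]; d=d*np.sign(-d[0])
    e=p@d; print(" ends hi/lo", ce+d*(e.max()-ce@d), ce+d*(e.min()-ce@d))
    ends=[T.on(ce+d*(e.max()-ce@d),.1072+.05*S),T.on(ce+d*(e.min()-ce@d),.1072-.05*S)]
    print(np.array(ends), "len",np.linalg.norm(np.subtract(*ends)),"yaw",np.degrees(np.arctan2(*(ends[0]-ends[1])[[1,0]])))
for st,ce,p in blobs(T.mask((105,120,60),(130,255,255),(235,140,295,200)),10): print("blue",st,ce,p.min(0),p.max(0))
for st,ce,p in blobs(T.mask((22,90,80),(35,255,255),(235,140,295,200)),5): print("yellow",st,ce)
m=T.mask((0,150,60),(4,255,255),(320,140,420,230))|T.mask((172,150,60),(180,255,255),(320,140,420,230))
for st,ce,p in blobs(m,300):
    r=cv2.minAreaRect(p.astype(np.float32));print("red",st,ce,r,T.on(r[0],.022),T.on(ce,.01))
E
```

```text
orange [249 148  38  11 175] [267.32571429 152.66857143] (267.5540771484375, 152.67567443847656) (38.14056396484375, 4.438772678375244) 9.462322235107422
 ends hi/lo [248.74664371 149.47301993] [286.35407462 155.94139959]
[[ 0.67349833  0.07742611  0.12593033]
 [ 0.67891789 -0.01698259  0.08846967]] len 0.10171369149755044 yaw 93.28547730053288
orange [248 177  38  10 175] [266.31428571 181.93142857] (266.4399719238281, 181.92001342773438) (37.90092468261719, 4.525484085083008) 8.13010311126709
 ends hi/lo [247.67804024 179.18356303] [285.18953755 184.71453498]
[[ 0.59664331  0.07145415  0.12593033]
 [ 0.60187951 -0.02120215  0.08846967]] len 0.10007951623877583 yaw 93.23445907198497
blue [253 158  28  18 273] [267.74725275 166.94139194] [253 158] [280 175]
yellow [263 161   8  10  72] [266.51388889 165.98611111]
red [ 342  158   56   56 2380] [368.45042017 186.00168067] ((369.6521301269531, 185.38438415527344), (52.649112701416016, 49.22624588012695), 7.765166759490967) [ 0.64052435 -0.24907856  0.022     ] [ 0.64200677 -0.248276    0.01      ]
```

```bash
python3 - <<'E'
from h import *
h=np.array([np.cos(np.radians(93.26)),np.sin(np.radians(93.26)),0]);Z=np.array([0,0,1.])
R=np.c_[h*C+Z*S,np.cross(Z,h),-h*S+Z*C];o=np.array([.63774,.02767,.1072])-R@np.array([-147,0,45])/1e3
np.savez("chute.npz",o=o,R=R);print("o",o)
T=Cam("top");D=Cam("side")
def onp(cam,u,z):
    d=cam.ray(u);n=R[:,2];k=(n@(o-cam.o)+z/1e3)/(n@d);return (R.T@(cam.o+k*d-o)*1e3).round(1)
print("downhill top edge",onp(T,(280.7,168),53),"label",onp(T,(266.5,166),53))
print("side orange/mag px",[(n,D.px(cw(p)).round(1)) for n,p in dict(magbackL=(85,-46,0),magbackR=(85,46,0),magfrontR=(15,46,0),magtopback=(85,46,180),magtopbackL=(85,-46,180),cheekhiR=(-94,46,45),cheeklo=(-200,46,45),low=(-215,46,0)).items()])
print("top",[(n,T.px(cw(p)).round(1)) for n,p in dict(magfrontR=(15,46,180),magfrontL=(15,-46,180),magbackR=(85,46,180),low=(-215,46,0),low2=(-215,-46,0)).items()])
b=blobs(D.mask((5,80,60),(20,255,255),(240,200,270,230)),5);print([x[0] for x in b])
for st,ce,p in blobs(D.mask((105,120,60),(130,255,255),(235,195,275,240)),10): print("blue",st,ce)
E
```

```text
o [0.62903062 0.18057548 0.1205439 ]
downhill top edge [-180.2   -1.    53. ] label [-141.8   -0.2   53. ]
side orange/mag px [('magbackL', array([194.2, 241.1])), ('magbackR', array([230.9, 244.4])), ('magfrontR', array([239.2, 239.4])), ('magtopback', array([234. , 168.2])), ('magtopbackL', array([196.4, 166. ])), ('cheekhiR', array([250.9, 216.5])), ('cheeklo', array([259.9, 212.2])), ('low', array([260.4, 226.4]))]
top [('magfrontR', array([215. , 158.8])), ('magfrontL', array([218.1, 117.1])), ('magbackR', array([180.4, 153.2])), ('low', array([284.7, 192.3])), ('low2', array([285.9, 159.4]))]
[array([247, 211,  13,   7,  39], dtype=int32)]
blue [240 210   9  20  90] [242.82222222 219.65555556]
```

```bash
cat >>h.py <<'E'
def ori(tilt,yaw=93.26):
    a=np.radians(yaw);h=np.array([np.cos(a),np.sin(a),0]);Z=np.array([0,0,1.]);t=np.radians(tilt)
    z=np.sin(t)*h-np.cos(t)*Z;y=-np.cross(Z,h);return Ro.from_matrix(np.c_[np.cross(y,z),y,z])
def tcp(pt,R,ahead): return np.array(pt)-R.as_matrix()[:,2]*ahead
def where():  # fingertip in chute frame mm
    s=monitor.read_state();c=chute();Q=Ro.from_quat(np.roll(s["ee_rot"],-1)).as_matrix()
    for n,a in(("tip",.073),("grasp",.054)): print(n,(c["R"].T@(np.array(s["eef_pos"])+a*Q[:,2]-c["o"])*1e3).round(1),end=" ")
    print("R*",Ro.from_matrix(c["R"].T@Q).as_rotvec(True).round(1),"F",np.round(s["force"],1))
E
python3 - <<'E'
from h import *
R=ori(30);p=tcp(cw((-212,0,75)),R,.073)+np.array([0,0,.12]);print(p);rows(p,R,24)
E
```

```text
[ 0.64388193 -0.08016037  0.29388594]
N 24 v mm [25.33  4.59  6.66] w deg [ 0.742  1.097 -2.773]
```

>>> play_rows --increments '[[[25.3, 4.6, 6.7], [0.74, 1.1, -2.77], 1], [[25.3, 4.6, 6.7], [0.74, 1.1, -2.77], 1], [[25.3, 4.6, 6.7], [0.74, 1.1, -2.77], 1], [[25.3, 4.6, 6.7], [0.74, 1.1, -2.77], 1], [[25.3, 4.6, 6.7], [0.74, 1.1, -2.77], 1], [[25.3, 4.6, 6.7], [0.74, 1.1, -2.77], 1], [[25.3, 4.6, 6.7], [0.74, 1.1, -2.77], 1], [[25.3, 4.6, 6.7], [0.74, 1.1, -2.77], 1], [[25.3, 4.6, 6.7], [0.74, 1.1, -2.77], 1], [[25.3, 4.6, 6.7], [0.74, 1.1, -2.77], 1], [[25.3, 4.6, 6.7], [0.74, 1.1, -2.77], 1], [[25.3, 4.6, 6.7], [0.74, 1.1, -2.77], 1]]'

```text
t: 1.25
eef_pos: [0.5118, -0.3592, 0.256]
ee_rot: [-0.1, 0.863, 0.487, 0.095]
force: [-0.2, 0.1, 0.1]
grip_width: -0.0
grasp_force: 0.0
```

>>> play_rows --increments '[[[25.3, 4.6, 6.7], [0.74, 1.1, -2.77], 1], [[25.3, 4.6, 6.7], [0.74, 1.1, -2.77], 1], [[25.3, 4.6, 6.7], [0.74, 1.1, -2.77], 1], [[25.3, 4.6, 6.7], [0.74, 1.1, -2.77], 1], [[25.3, 4.6, 6.7], [0.74, 1.1, -2.77], 1], [[25.3, 4.6, 6.7], [0.74, 1.1, -2.77], 1], [[25.3, 4.6, 6.7], [0.74, 1.1, -2.77], 1], [[25.3, 4.6, 6.7], [0.74, 1.1, -2.77], 1], [[25.3, 4.6, 6.7], [0.74, 1.1, -2.77], 1], [[25.3, 4.6, 6.7], [0.74, 1.1, -2.77], 1], [[25.3, 4.6, 6.7], [0.74, 1.1, -2.77], 1], [[25.3, 4.6, 6.7], [0.74, 1.1, -2.77], 1]]'

```text
t: 2.25
eef_pos: [0.6448, -0.0778, 0.293]
ee_rot: [-0.189, 0.661, 0.703, 0.179]
force: [-0.8, -0.2, -0.2]
grip_width: -0.004
grasp_force: 0.0
```

```bash
python3 - <<'E'
from h import *
where();s=monitor.read_state();print(s["t"],np.round(s["joint_positions"],2))
R=ori(30);rows(tcp(cw((-212,0,75)),R,.073),R,7)
E
```

```text
tip [-165.    -1.   184.6] grasp [-167.7   -1.   203.4] R* [-179.5   -0.4  -12.8] F [-0.8 -0.2 -0.2]
2.25 [ 0.44  0.97 -0.54  1.08 -0.09  1.26  0.19]
N 7 v mm [-8.82 -0.17 14.56] w deg [-0.007 -0.026  0.036]
```

>>> play_rows --increments '[[[-8.8, -0.2, 14.6], [0, 0, 0], 1], [[-8.8, -0.2, 14.6], [0, 0, 0], 1], [[-8.8, -0.2, 14.6], [0, 0, 0], 1], [[-8.8, -0.2, 14.6], [0, 0, 0], 1], [[-8.8, -0.2, 14.6], [0, 0, 0], 1], [[-8.8, -0.2, 14.6], [0, 0, 0], 1], [[-8.8, -0.2, 14.6], [0, 0, 0], 1], [[0, 0, 0], [0, 0, 0], 1]]'

```text
t: 2.92
eef_pos: [0.6424, -0.0815, 0.1706]
ee_rot: [-0.19, 0.663, 0.702, 0.177]
force: [0.2, 0.4, -0.7]
grip_width: -0.006
grasp_force: 0.0
```

```bash
python3 - <<'E'
from h import *
where()
c=Cam("top");d=Cam("side")
cv2.imwrite("pics/m.png",np.hstack([cv2.resize(c.im[120:220,200:300],(400,400),interpolation=2),cv2.resize(d.im[155:255,215:315],(400,400),interpolation=2)]))
R=ori(30);rows(tcp(cw((-203,0,12)),R,.073),R,5)
E
```

```text
tip [-214.2    1.8   72.4] grasp [-216.9    1.8   91.2] R* [-179.4   -0.   -12.8] F [ 0.2  0.4 -0.7]
N 5 v mm [ 0.29  0.13 12.9 ] w deg [ 0.005 -0.022  0.009]
```

View pics/m.png

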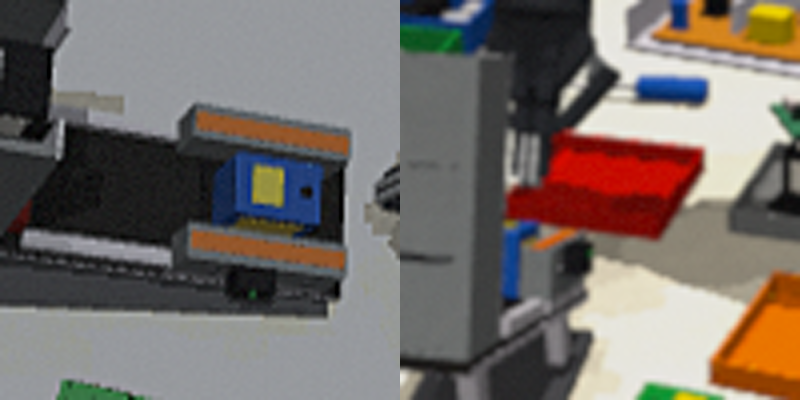

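The closed fingers, with tip at about (294,168) in the top view, stand just below the chute's low end and in line with the throat. I'll descend.

>>> play_rows --increments '[[[0.3, 0.1, 12.9], [0, 0, 0], 1], [[0.3, 0.1, 12.9], [0, 0, 0], 1], [[0.3, 0.1, 12.9], [0, 0, 0], 1], [[0.3, 0.1, 12.9], [0, 0, 0], 1], [[0.3, 0.1, 10], [0, 0, 0], 1], [[0, 0, 0], [0, 0, 0], 1]]'

```text
t: 3.52
eef_pos: [0.6417, -0.0494, 0.1209]
ee_rot: [-0.189, 0.663, 0.702, 0.178]
force: [-0.7, 0.9, 0.6]
grip_width: 0.0
grasp_force: 0.0
```

```bash
python3 - <<'E'
from h import *
where()
c=Cam("top");q=monitor.read_state()
R=ori(30)
for x in (-195,-150,-88): rows(tcp(cw((x,0,12)),R,.073),R,1)
E
```

```text
tip [-203.2    0.4   14.3] grasp [-205.8    0.4   33.1] R* [1.795e+02 1.000e-01 1.270e+01] F [-0.7  0.9  0.6]
N 1 v mm [8.24 0.21 4.58] w deg [ 0.061 -0.05   0.024]
N 1 v mm [52.8   0.22 10.89] w deg [ 0.061 -0.05   0.024]
N 1 v mm [114.19   0.24  19.57] w deg [ 0.061 -0.05   0.024]
```

>>> play_rows --increments '[[[4, 0, 2.6], [0, 0, 0], 1], [[4, 0, 2], [0, 0, 0], 1], [[4, 0, 0.6], [0, 0, 0], 1], [[4, 0, 0.6], [0, 0, 0], 1], [[4, 0, 0.6], [0, 0, 0], 1], [[4, 0, 0.6], [0, 0, 0], 1], [[4, 0, 0.6], [0, 0, 0], 1], [[4, 0, 0.6], [0, 0, 0], 1]]'

```text
t: 4.23
eef_pos: [0.6401, -0.0191, 0.1305]
ee_rot: [-0.188, 0.664, 0.702, 0.178]
force: [1.0, -1.8, 0.4]
grip_width: -0.003
grasp_force: 0.9
```

```bash
cat >>h.py <<'E'
def cart():
    T=Cam("top");c=chute();R,o=c["R"],c["o"]
    for st,ce,p in blobs(T.mask((22,90,80),(35,255,255),(205,130,295,177)),15):
        d=T.ray(ce);n=R[:,2];k=(n@(o-T.o)+.053)/(n@d);q=R.T@(T.o+k*d-o)*1e3
        print("label",st,q.round(1),"-> origin x",(q[0]-9.2).round(1), "ang",cv2.minAreaRect(p.astype(np.float32))[2])
    return T
E
python3 -c "
from h import *
where();cart();R=ori(30)
rows(tcp(cw((-90,0,12)),R,.073),R,16)"
```

```text
tip [-171.5    0.2   11.8] grasp [-174.1    0.2   30.7] R* [ 1.795e+02 -1.000e-01  1.260e+01] F [ 1.  -1.8  0.4]
label [256 160   8  11  66] [-124.4   -0.    53. ] -> origin x -133.6 ang 8.130102157592773
N 16 v mm [4.98 0.02 0.69] w deg [ 0.006 -0.002  0.001]
```

>>> play_rows --increments '[[[5, 0, 0.7], [0, 0, 0], 1], [[5, 0, 0.7], [0, 0, 0], 1], [[5, 0, 0.7], [0, 0, 0], 1], [[5, 0, 0.7], [0, 0, 0], 1], [[5, 0, 0.7], [0, 0, 0], 1], [[5, 0, 0.7], [0, 0, 0], 1], [[5, 0, 0.7], [0, 0, 0], 1], [[5, 0, 0.7], [0, 0, 0], 1], [[5, 0, 0.7], [0, 0, 0], 1], [[5, 0, 0.7], [0, 0, 0], 1]]'

```text
t: 5.12
eef_pos: [0.6374, 0.0279, 0.1494]
ee_rot: [-0.188, 0.664, 0.702, 0.178]
force: [0.7, -2.6, 0.3]
grip_width: -0.001
grasp_force: 0.7
```

```bash
python3 -c "
from h import *
where();cart();R=ori(30)
rows(tcp(cw((-86.5,0,12)),R,.073),R,7)"
```

```text
tip [-120.8    0.2   11.7] grasp [-123.4    0.3   30.5] R* [ 1.795e+02 -1.000e-01  1.260e+01] F [ 0.7 -2.6  0.3]
label [237 157   8  11  71] [-73.9  -0.6  53. ] -> origin x -83.1 ang 90.0
N 7 v mm [4.68 0.04 0.63] w deg [ 0.012 -0.009  0.004]
```

>>> play_rows --increments '[[[4.8, 0, 0.7], [0, 0, 0], 1], [[4.8, 0, 0.7], [0, 0, 0], 1], [[4.8, 0, 0.7], [0, 0, 0], 1], [[4.8, 0, 0.7], [0, 0, 0], 1], [[4.8, 0, 0.7], [0, 0, 0], 1], [[4.8, 0, 0.7], [0, 0, 0], 1], [[4.8, 0, 0.7], [0, 0, 0], 1], [[0, 0, 0], [0, 0, 0], 1], [[-8, 0, -1], [0, 0, 0], 1], [[-8, 0, -1], [0, 0, 0], 1]]'

```text
t: 6.0
eef_pos: [0.6364, 0.0436, 0.1552]
ee_rot: [-0.188, 0.663, 0.702, 0.178]
force: [-0.2, 0.4, -0.7]
grip_width: -0.001
grasp_force: 0.0
```

```bash
python3 - <<'E'
from h import *
where();T=cart();D=Cam("side")
cv2.imwrite("pics/p.png",np.hstack([cv2.resize(T.im[120:220,190:290],(400,400),interpolation=2),cv2.resize(D.im[155:255,205:305],(400,400),interpolation=2)]))
E
```

```text
tip [-104.1    0.3   11.2] grasp [-106.7    0.3   30.1] R* [179.5  -0.   12.6] F [-0.2  0.4 -0.7]
label [222 155   9  10  75] [-38.7  -0.1  53. ] -> origin x -47.9 ang 90.0
```

View pics/p.png

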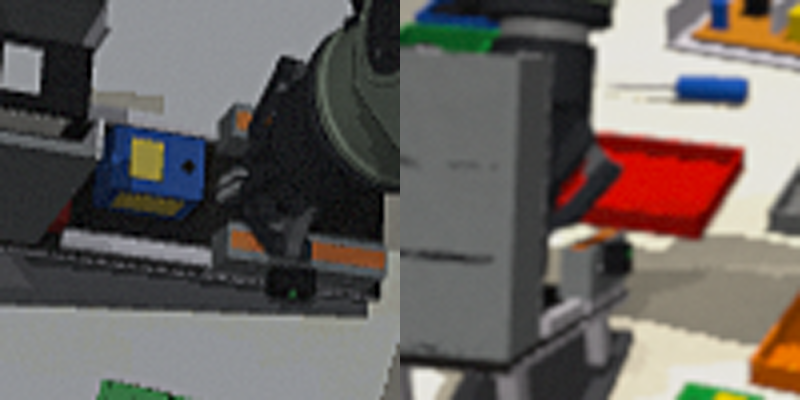

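The cartridge is upright and straight at about (228,163) in the top view, clear of the cheeks, with its origin at about x = -48 mm. I'll retract and re-approach with the gripper open.

>>> play_rows --increments '[[[0, 0, -13], [0, 0, 0], 1], [[0, 0, -13], [0, 0, 0], 1], [[0, 0, -13], [0, 0, 0], 1], [[0, 0, -13], [0, 0, 0], 1], [[0, 0, -13], [0, 0, 0], 1], [[0, 0, -5], [0, 0, 0], 0.2], [[0, 0, 0], [0, 0, 0], 0], [[0, 0, 0], [0, 0, 0], 0]]'

```text
t: 6.77
eef_pos: [0.6382, 0.0092, 0.2156]
ee_rot: [-0.188, 0.664, 0.702, 0.178]
force: [-0.3, 0.1, -0.4]
grip_width: 0.421
grasp_force: 0.0
```

```bash
python3 -c "
from h import *
where();R=ori(30)
g=cw((-48,0,35));p=tcp(g,R,.054);rows(p-R.as_matrix()[:,2]*.063,R,6)"
```

```text
tip [-113.3    0.5   80.2] grasp [-115.9    0.5   99. ] R* [ 1.795e+02 -1.000e-01  1.260e+01] F [-0.3  0.1 -0.4]
N 6 v mm [9.73 0.09 1.64] w deg [ 0.012 -0.005 -0.008]
```

>>> play_rows --increments '[[[9.7, 0.1, 1.6], [0, 0, 0], 0], [[9.7, 0.1, 1.6], [0, 0, 0], 0], [[9.7, 0.1, 1.6], [0, 0, 0], 0], [[9.7, 0.1, 1.6], [0, 0, 0], 0], [[9.7, 0.1, 1.6], [0, 0, 0], 0], [[9.7, 0.1, 1.6], [0, 0, 0], 0], [[0, 0, 0], [0, 0, 0], 0]]'

```text
t: 7.35
eef_pos: [0.6357, 0.0669, 0.238]
ee_rot: [-0.188, 0.663, 0.703, 0.179]
force: [0.1, 0.2, 0.5]
grip_width: 1.001
grasp_force: 0.0
```

```bash
python3 -c "
from h import *
where();R=ori(30);print(monitor.read_state()['grip_width'])
rows(tcp(cw((-48,0,35)),R,.054),R,7)"
```

```text
tip [-51.3  -0.3  79.3] grasp [-54.   -0.3  98.1] R* [179.5   0.2  12.7] F [0.1 0.2 0.5]
1.0005059529287545
N 7 v mm [-0.4  -0.03  9.04] w deg [ 0.01  -0.011  0.016]
```

>>> play_rows --increments '[[[-0.4, 0, 9], [0, 0, 0], 0], [[-0.4, 0, 9], [0, 0, 0], 0], [[-0.4, 0, 9], [0, 0, 0], 0], [[-0.4, 0, 9], [0, 0, 0], 0], [[-0.4, 0, 9], [0, 0, 0], 0], [[-0.4, 0, 9], [0, 0, 0], 0], [[-0.4, 0, 9], [0, 0, 0], 0], [[0, 0, 0], [0, 0, 0], 0]]'

```text
t: 8.02
eef_pos: [0.6337, 0.0943, 0.1792]
ee_rot: [-0.189, 0.663, 0.702, 0.178]
force: [-0.6, 0.7, -0.0]
grip_width: 0.997
grasp_force: 0.0
```

>>> play_rows --increments '[[[0, 0, 0], [0, 0, 0], 0.3], [[0, 0, 0], [0, 0, 0], 0.6], [[0, 0, 0], [0, 0, 0], 1], [[0, 0, 0], [0, 0, 0], 1], [[0, 0, 0], [0, 0, 0], 1], [[0, 0, 0], [0, 0, 0], 1], [[0, 0, 0], [0, 0, 0], 1], [[0, 0, 0], [0, 0, 0], 1]]'

```text
t: 8.68
eef_pos: [0.6346, 0.093, 0.1815]
ee_rot: [-0.187, 0.664, 0.702, 0.179]
force: [-0.6, -3.9, 5.9]
grip_width: 0.459
grasp_force: 61.2
```

```bash
python3 -c "
from h import *
where();R=ori(30)
rows(tcp(cw((-48-14,0,135)),R,.054),R,8)"
```

```text
tip [-48.4  -0.8  17.1] grasp [-51.   -0.7  35.9] R* [ 1.794e+02 -1.000e-01  1.260e+01] F [-0.6 -3.9  5.9]
N 8 v mm [  0.37  -0.05 -12.46] w deg [ 0.019 -0.001 -0.005]
```

>>> play_rows --increments '[[[0, 0, -5], [0, 0, 0], 1], [[0, 0, -12], [0, 0, 0], 1], [[0, 0, -12], [0, 0, 0], 1], [[0, 0, -12], [0, 0, 0], 1], [[0, 0, -12], [0, 0, 0], 1], [[0, 0, -12], [0, 0, 0], 1], [[0, 0, -12], [0, 0, 0], 1], [[0, 0, -12], [0, 0, 0], 1], [[0, 0, -12], [0, 0, 0], 1], [[0, 0, -12], [0, 0, 0], 1], [[0, 0, -10], [0, 0, 0], 1]]'

```text
t: 9.6
eef_pos: [0.6377, 0.0309, 0.289]
ee_rot: [-0.187, 0.664, 0.702, 0.179]
force: [-0.3, 0.2, -1.8]
grip_width: 0.46
grasp_force: 60.4
```

```bash
python3 - <<'E'
from h import *
where();print(monitor.read_state()['grip_width'])
R=ori(8);rows(tcp((.641,-.2485,.20),R,.054),R,17)
E
```

```text
tip [-65.8  -0.3 140.1] grasp [-68.4  -0.3 158.9] R* [ 1.794e+02 -1.000e-01  1.250e+01] F [-0.3  0.2 -1.8]
0.4604719175697898
N 17 v mm [-16.69  -0.73  -3.72] w deg [ 0.008 -1.294 -0.004]
```

>>> play_rows --increments '[[[-16.7, -0.7, -3.7], [0, -1.29, 0], 1], [[-16.7, -0.7, -3.7], [0, -1.29, 0], 1], [[-16.7, -0.7, -3.7], [0, -1.29, 0], 1], [[-16.7, -0.7, -3.7], [0, -1.29, 0], 1], [[-16.7, -0.7, -3.7], [0, -1.29, 0], 1], [[-16.7, -0.7, -3.7], [0, -1.29, 0], 1], [[-16.7, -0.7, -3.7], [0, -1.29, 0], 1], [[-16.7, -0.7, -3.7], [0, -1.29, 0], 1], [[-16.7, -0.7, -3.7], [0, -1.29, 0], 1]]'

```text
t: 10.35
eef_pos: [0.6397, -0.1201, 0.2543]
ee_rot: [-0.115, 0.678, 0.717, 0.11]
force: [0.5, 0.6, -1.3]
grip_width: 0.458
grasp_force: 60.4
```

>>> play_rows --increments '[[[-16.7, -0.7, -3.7], [0, -1.29, 0], 1], [[-16.7, -0.7, -3.7], [0, -1.29, 0], 1], [[-16.7, -0.7, -3.7], [0, -1.29, 0], 1], [[-16.7, -0.7, -3.7], [0, -1.29, 0], 1], [[-16.7, -0.7, -3.7], [0, -1.29, 0], 1], [[-16.7, -0.7, -3.7], [0, -1.29, 0], 1], [[-16.7, -0.7, -3.7], [0, -1.29, 0], 1], [[-16.7, -0.7, -3.7], [0, -1.29, 0], 1], [[0, 0, 0], [0, 0, 0], 1]]'

```text
t: 11.1
eef_pos: [0.6413, -0.2588, 0.2513]
ee_rot: [-0.049, 0.686, 0.724, 0.047]
force: [0.9, 0.2, -1.7]
grip_width: 0.46
grasp_force: 60.4
```

```bash
python3 - <<'E'
from h import *
R=ori(8);rows(tcp((.641,-.2485,.20),R,.054),R,1);rows(tcp((.641,-.2515,.060),R,.054),R,10)
T=Cam("top");D=Cam("side")
cv2.imwrite("pics/q.png",np.hstack([cv2.resize(T.im[130:230,310:410],(400,400),interpolation=2),cv2.resize(D.im[120:220,210:310],(400,400),interpolation=2)]))
E
```

```text
N 1 v mm [ 3.11  0.25 -1.78] w deg [ 0.089  0.161 -0.208]
N 10 v mm [-1.91  0.   13.65] w deg [ 0.009  0.016 -0.021]
```

View pics/q.png

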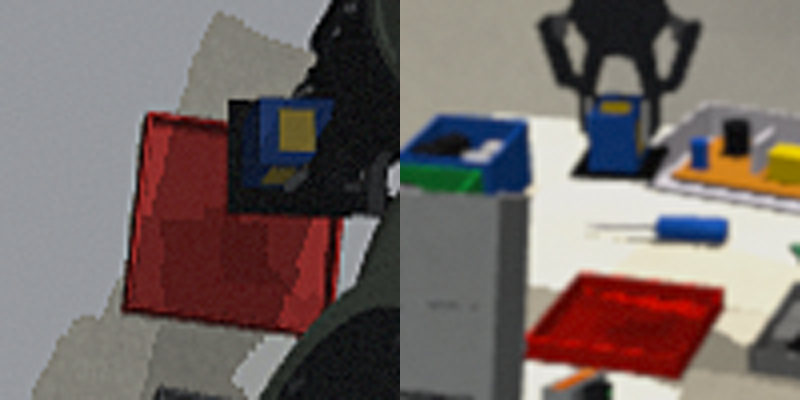

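The cartridge hangs level in the gripper above the tray, foot corner at (367,155) in the top view; the red tray's centre in the side view is at about (267,201). I'll check that and descend.

>>> play_rows --increments '[[[-1.9, 0, 13.7], [0, 0, 0], 1], [[-1.9, 0, 13.7], [0, 0, 0], 1], [[-1.9, 0, 13.7], [0, 0, 0], 1], [[-1.9, 0, 13.7], [0, 0, 0], 1], [[-1.9, 0, 13.7], [0, 0, 0], 1], [[-1.9, 0, 13.7], [0, 0, 0], 1], [[-1.9, 0, 13.7], [0, 0, 0], 1], [[-1.9, 0, 13.7], [0, 0, 0], 1], [[-1.9, 0, 13.7], [0, 0, 0], 1], [[0, 0, 0], [0, 0, 0], 1]]'

```text
t: 12.03
eef_pos: [0.6409, -0.2542, 0.1237]
ee_rot: [-0.053, 0.685, 0.725, 0.048]
force: [-1.0, -0.5, -2.3]
grip_width: 0.461
grasp_force: 60.5
```

```bash
python3 - <<'E'
from h import *
R=ori(8);rows(tcp((.641,-.2515,.042),R,.054),R,10)
T=Cam("top");D=Cam("side");print(D.px((.641,-.2485,.011)),monitor.read_state()["force"])
cv2.imwrite("pics/r.png",np.hstack([cv2.resize(T.im[130:230,320:420],(400,400),interpolation=2),cv2.resize(D.im[150:250,220:320],(400,400),interpolation=2)]))
E
```

```text
N 10 v mm [-0.88  0.02  2.72] w deg [-0.012 -0.017 -0.006]
[266.65583018 199.95475751] [ 0.29118236 -0.76977243 -0.40733937]
```

View pics/r.png

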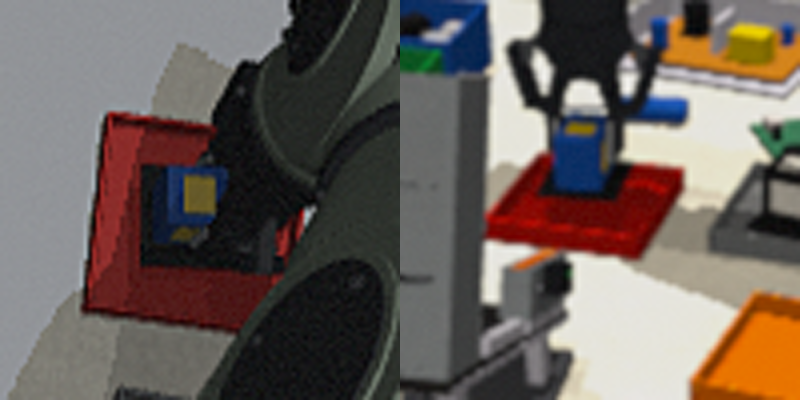

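The cartridge sits over the middle of the tray (top view about (368,183)), foot about 25 mm above its floor. I'll finish the descent gently.

>>> play_rows --increments '[[[-0.9, 0, 2.7], [0, 0, 0], 1], [[-0.9, 0, 2.7], [0, 0, 0], 1], [[-0.9, 0, 2.7], [0, 0, 0], 1], [[-0.9, 0, 2.7], [0, 0, 0], 1], [[-0.9, 0, 2.7], [0, 0, 0], 1], [[-0.9, 0, 2.7], [0, 0, 0], 1], [[-0.9, 0, 2.7], [0, 0, 0], 1], [[-0.9, 0, 2.7], [0, 0, 0], 1], [[-0.5, 0, 2.5], [0, 0, 0], 1], [[0, 0, 1], [0, 0, 0], 1], [[0, 0, 0], [0, 0, 0], 1], [[0, 0, 0], [0, 0, 0], 1]]'

```text
t: 13.13
eef_pos: [0.6421, -0.2587, 0.1008]
ee_rot: [-0.051, 0.685, 0.725, 0.049]
force: [-0.2, -0.5, -0.8]
grip_width: 0.457
grasp_force: 60.5
```

>>> play_rows --increments '[[[0, 0, 1], [0, 0, 0], 1], [[0, 0, 1], [0, 0, 0], 1], [[0, 0, 1], [0, 0, 0], 1], [[0, 0, 1], [0, 0, 0], 1], [[0, 0, 1], [0, 0, 0], 1], [[0, 0, 0], [0, 0, 0], 1], [[0, 0, 0], [0, 0, 0], 1]]'

```text
t: 13.72
eef_pos: [0.642, -0.258, 0.0958]
ee_rot: [-0.051, 0.685, 0.725, 0.049]
force: [0.0, 0.1, -1.5]
grip_width: 0.459
grasp_force: 60.5
```

>>> play_rows --increments '[[[0, 0, 0.7], [0, 0, 0], 1], [[0, 0, 0.7], [0, 0, 0], 1], [[0, 0, 0.7], [0, 0, 0], 1], [[0, 0, 0], [0, 0, 0], 1], [[0, 0, 0], [0, 0, 0], 1]]'

```text
t: 14.13
eef_pos: [0.6421, -0.2578, 0.094]
ee_rot: [-0.051, 0.685, 0.725, 0.049]
force: [-1.7, 0.0, 4.9]
grip_width: 0.461
grasp_force: 60.9
```

>>> play_rows --increments '[[[0, 0, 0.4], [0, 0, 0], 1], [[0, 0, 0], [0, 0, 0], 0.5], [[0, 0, 0], [0, 0, 0], 0.4], [[0, 0, 0], [0, 0, 0], 0.3], [[0, 0, 0], [0, 0, 0], 0.2], [[0, 0, 0], [0, 0, 0], 0.2], [[0, 0, 0], [0, 0, 0], 0.2], [[0, 0, 0], [0, 0, 0], 0.2]]'

```text
t: 14.8
eef_pos: [0.642, -0.2577, 0.0934]
ee_rot: [-0.051, 0.685, 0.725, 0.049]
force: [0.1, -0.8, -0.2]
grip_width: 0.798
grasp_force: 0.0
```

```bash
python3 - <<'E'
from h import *
s=monitor.read_state();print(s["grip_width"],s["grasp_force"],s["force"])
R=ori(8);p=np.array(s["eef_pos"]);rows(p+[0,0,.09],Ro.from_quat(np.roll(s["ee_rot"],-1)),9)
E
```

```text
0.7975621502609695 0.0 [ 0.10396581 -0.80150143 -0.15779642]
N 9 v mm [ 1.41  0.01 -9.9 ] w deg [0. 0. 0.]
```

Released. I'll lift straight up and move aside.

>>> play_rows --increments '[[[1.4, 0, -9.9], [0, 0, 0], 0.2], [[1.4, 0, -9.9], [0, 0, 0], 0.2], [[1.4, 0, -9.9], [0, 0, 0], 0.2], [[1.4, 0, -9.9], [0, 0, 0], 0.2], [[1.4, 0, -9.9], [0, 0, 0], 0.2], [[1.4, 0, -9.9], [0, 0, 0], 0.2], [[1.4, 0, -9.9], [0, 0, 0], 0.2], [[1.4, 0, -9.9], [0, 0, 0], 0.2], [[1.4, 0, -9.9], [0, 0, 0], 0.2], [[2, 0, -14], [0, 0, 0], 0.2], [[2, 0, -14], [0, 0, 0], 0.2], [[2, 0, -14], [0, 0, 0], 0.2]]'

```text
t: 15.8
eef_pos: [0.6418, -0.2577, 0.2269]
ee_rot: [-0.051, 0.685, 0.725, 0.049]
force: [-0.6, -0.2, 0.4]
grip_width: 0.801
grasp_force: 0.0
```

>>> play_rows --increments '[[[20, 0, -10], [0, 0, 0], 0.2], [[20, 0, -10], [0, 0, 0], 0.2], [[20, 0, -10], [0, 0, 0], 0.2], [[20, 0, -10], [0, 0, 0], 0.2], [[20, 0, -10], [0, 0, 0], 0.2], [[20, 0, -10], [0, 0, 0], 0.2], [[0, 0, 0], [0, 0, 0], 0.2], [[0, 0, 0], [0, 0, 0], 0.2]]'

```text
t: 16.47
eef_pos: [0.6358, -0.1469, 0.3031]
ee_rot: [-0.05, 0.685, 0.725, 0.049]
force: [0.1, -1.1, -0.1]
grip_width: 0.802
grasp_force: 0.0
```

```bash
python3 - <<'E'
from h import *
T=Cam("top");D=Cam("side")
cv2.imwrite("pics/s.png",np.hstack([cv2.resize(T.im[130:290,310:470],(400,400),interpolation=2),cv2.resize(D.im[130:290,200:360],(400,400),interpolation=2)]))
E
```

```text
(no output)
```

View pics/s.png

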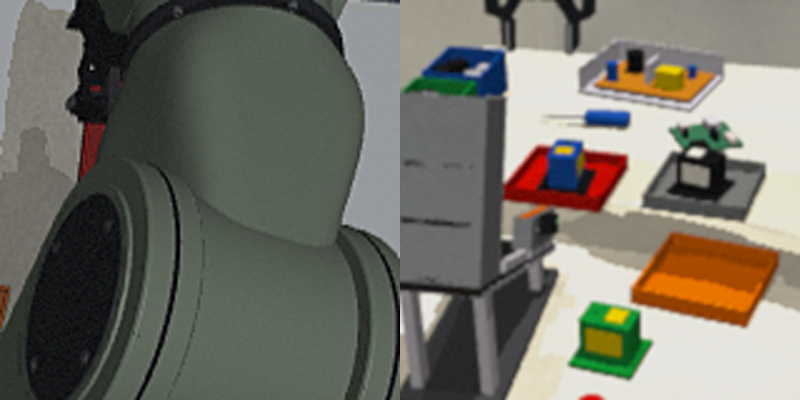

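The side view shows the blue cartridge upright in the red tray at about (426−200 crop → px (267,197)). The black cartridge, board, screwdriver and green look-alike are where they were, and the arm is clear.

```bash
python3 -c "
from workcell import manip
print(manip.hand_in())"
```

```text
the job is handed in; nothing more can be done
None
```

The blue cartridge was pushed clear of the throat, lifted out and set upright in the red tray with the gripper released and clear; I handed the job in at about 16.5 s, but no verdict came back.

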